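# Make up the colour kit in the bench caddy

## Task

Make up the colour kit in the white caddy: stand the red-dotted and the yellow-dotted dye bottle each upright, fully down, in the cup whose collar has its colour, seat the timer flat in its round pocket with the knob up, and lay the red-capped cream tube flat in the long trough. Set each thing down rather than letting it fall, and leave the blue-dotted bottle and the blue-capped tube where they are.

Things in the scene. Friction and masses are not known exactly. Their poses are not given: they have to be found in the camera images.
- bottle_red: Amber glass dye bottle, 43 mm in diameter, 117 mm high, standing, 0.1 kg; knurled black cap 32 mm in diameter from 89 to 117 mm above the base (grasp the cap from above), red dot 27 mm across on top of the cap; dark red label. Origin at the centre of its underside, z up.
- bottle_yellow: Amber glass dye bottle, 43 mm in diameter, 117 mm high, standing, 0.1 kg; knurled black cap 32 mm in diameter from 89 to 117 mm above the base (grasp the cap from above), yellow dot 27 mm across on top of the cap; cream label. Origin at the centre of its underside, z up.
- bottle_blue: Amber glass dye bottle, 43 mm in diameter, 117 mm high, standing, 0.1 kg; knurled black cap 32 mm in diameter from 89 to 117 mm above the base (grasp the cap from above), blue dot 27 mm across on top of the cap; orange label. Origin at the centre of its underside, z up. Not part of the kit.
- kit_timer: White round twist timer, body 63 mm in diameter and 18 mm high with a knob 27 mm in diameter on top from 20 to 35 mm (fixed to the body, does not turn: grasp it by the knob), 0.07 kg. Origin at the centre of its underside, z up.
- tube_red: White cream tube with a red cap, 146 mm long, 39 mm wide at the flat end, 28 mm high, lying flat, under 0.08 kg. Origin at the centre of its footprint at its underside; long axis along its y, cap at +y; z up. Thicker and rounder towards the cap; about 29 mm across at 15 mm from the origin towards the cap: grasp there across its x, fingertips near the surface.
- tube_blue: White cream tube with a blue cap, 156 mm long, 45 mm wide at the flat end, 30 mm high, lying flat, under 0.08 kg. Origin at the centre of its footprint at its underside; long axis along its y, cap at +y; z up. Thicker and rounder towards the cap; about 34 mm across at 15 mm from the origin towards the cap: grasp there across its x, fingertips near the surface. Not part of the kit.
- cup_red: Cup in the white caddy with a red collar, a round well for one dye bottle: bore 58 mm, flared to 66 mm at the mouth; mouth 39 mm, inner floor 4 mm above the origin. Origin: centre of its underside, 4 mm above the worktop, z up. The 86 mm modules (two cups, timer pocket) stand in a row in any order, 88 mm apart, behind the trough; tray wall 24 mm high; all fixed.
- cup_yellow: Cup in the white caddy with a yellow collar, a round well for one dye bottle: bore 58 mm, flared to 66 mm at the mouth; mouth 39 mm, inner floor 4 mm above the origin. Origin: centre of its underside, 4 mm above the worktop, z up. The 86 mm modules (two cups, timer pocket) stand in a row in any order, 88 mm apart, behind the trough; tray wall 24 mm high; all fixed.
- timer_pocket: Low round pocket in the white caddy for the timer, 77 mm bore, rim 12 mm and inner floor 4 mm above the origin, grey. Origin at the centre of its underside 4 mm above the worktop, z up.
- tube_trough: Long trough (grey floor, low white walls) along the front of the white caddy for one tube: inside 62 mm (its x) by 172 mm (its y, the long way), floor 4 mm and walls 16 mm above the origin; both long walls have an 88 mm gap in the middle for the fingers. Origin at the centre of its underside 4 mm above the worktop, z up.

How it is judged:
At the end, for the whole second after the job is handed in: Bottles upright (0.12 rad) on the floor of the cup of their colour and timer flat in its pocket, centred within 12 mm; red tube flat on the trough floor within 14 mm across, 16 mm along, 0.2 rad; all released, at rest; blue-dotted bottle standing, it and blue-capped tube moved under 30 mm (horizontal distance between bottle_red and cup_red below 0.012 m and z of bottle_red in the frame of cup_red between 0 and 0.008 m and angle between each of bottle_red, bottle_yellow, kit_timer's own z axis and vertical below 0.12 rad and horizontal distance between bottle_yellow and cup_yellow below 0.012 m and z of bottle_yellow in the frame of cup_yellow between 0 and 0.008 m and horizontal distance between kit_timer and timer_pocket below 0.012 m and z of kit_timer in the frame of timer_pocket between 0 and 0.008 m and x of tube_red in the frame of tube_trough between -0.014 and 0.014 m and y of tube_red in the frame of tube_trough between -0.016 and 0.016 m and z of tube_red in the frame of tube_trough between 0 and 0.009 m and angle between the y axis of tube_red and the y axis of tube_trough, either way round below 0.2 rad and angle between each of tube_red, bottle_blue's own z axis and vertical below 0.2 rad and linear speed of each of bottle_red, bottle_yellow, kit_timer, tube_red below 0.03 m/s and angular speed of each of bottle_red, bottle_yellow, kit_timer, tube_red below 0.3 rad/s and contact force between the fingers and bottle_red below 0.1 N and contact force between the fingers and bottle_yellow below 0.1 N and contact force between the fingers and kit_timer below 0.1 N and contact force between the fingers and tube_red below 0.1 N and distance of each of bottle_blue, tube_blue from where it was at the start of the episode below 0.03 m); the robot touches nothing.
It fails at once if a kit thing is let fall (moves faster than 0.75 m/s, a drop of about 30 mm, out of the fingers) ((contact force between the fingers and bottle_red below 0.05 N and linear speed of bottle_red above 0.75 m/s) or (contact force between the fingers and bottle_yellow below 0.05 N and linear speed of bottle_yellow above 0.75 m/s) or (contact force between the fingers and kit_timer below 0.05 N and linear speed of kit_timer above 0.75 m/s) or (contact force between the fingers and tube_red below 0.05 N and linear speed of tube_red above 0.75 m/s)).
It fails at once if the blue-dotted bottle or the blue-capped tube is moved by more than 30 mm (distance of any of bottle_blue, tube_blue from where it was at the start of the episode above 0.03 m).
It also fails if it takes over 104 s, if anything falls off the work surface, if the arm or the gripper's body presses on something with over 40 N, if the wrist force passes 120 N, or if a joint passes its speed limit or range.

## Robot

A 6-joint arm with a two-finger parallel gripper is mounted at the origin on a cart in front of the work surface, level with it; the furniture and walls round the work are solid. World frame = base frame: x ahead of the robot, y to its left, z up, the work surface at z = 0. Lengths are in m, angles in rad, forces in N, time in s.
With the tool pointing down it reaches from about 0.4 to 0.825 m from the base axis. Payload 7 kg.
Tool frame: the origin (TCP) lies on the centre line of the jaws, within the pads' length; the fingertips stand 19 mm ahead of it and the grasp point (between the pads) is the TCP; z points along the fingers, y is the line along which they close (so a half turn about z gives the same grasp; the last joint's range is limited). The gripper opens to 88 mm and grips with 3 to 60 N. Pads are 19 mm wide; open, the fingers measure 130 mm over their backs; the gripper's body (78 mm by 193 mm) begins 47 mm behind the grasp point.
Start: joints at [-1.011, 0.359, 0.012, 0, -1.224, -0.288], TCP at [0.181, -0.65, 0.246] pointing down, gripper open.
Joint ranges: [-3.07, 3.07], [-1.43, 2.12], [-1.02, 1.25], [-3.03, 1.67], [-3.05, -0], [-3.03, 3.03]. Speed limits (rad/s): [2.39, 2.39, 3.01, 3.14, 3.14, 3.14].

## Interface

Orientations are given as [roll, pitch, yaw] about the fixed x, y, z axes, in that order (R = Rz(yaw) Ry(pitch) Rx(roll)).
In Python, from station import arm, imaging, models gives the robot as it stands.
- The arm moves only by the tool play_rows, never from a script. Its arguments are lists of equal length, an entry for each row: "travel": the shift along the tool's x, y, z in units of 25 mm (1.0 is 25 mm), a list of three; "twist": the turn about the tool's z in units of 0.15 rad (1.0 is 0.15 rad). A call has 1 to 8 rows; each row shifts and turns the commanded pose from where the row before left it, along the tool's axes as they then stand; what a row does not reach is not made up. A row lasts 1/8 s, in which the tool goes at most 62.5 mm and 10.7 degrees, less where a joint would pass 70% of its speed; a pose out of reach is approached as far as the arm can. A call with a number of a shift or a turn outside -1 to 1 is refused whole. A call with a gripper value outside its range is refused whole. "fingers" is the opening, from 0 (shut) to 1 (fully open), set as the call begins (left out, the last holds). The fingers move at their own pace and stop on an object; "newtons" is the grip in N (left out, the last holds). Time passes only in rows, so rows that do not move let the fingers close. It gives the time, the measured TCP pose, the force, the opening and the grip force at its end, in the units of the state.
- arm.get_state(): the state, without advancing time (a new reading comes with each control period).
- imaging.grab_frame(name): name is "scene" or "top"; returns a dict with "pixels" (384x512x3 uint8, red, green, blue), "fx", "fy", "cx", "cy" (pixels), "R" (3x3) and "t" (3): a world point X has camera coordinates R X + t. Camera axes: x right, y down, z forward; pixel columns grow to the right and rows downward; lengths in m; the calibration is good to about 2 mm. A picture is of the moment at which its call begins. There is no depth.
- arm.job_done(): hands the job in; it is judged then, once.
Trained networks look in the newest picture that a camera, given by its name, has taken for a name from the list of things; names that differ only in an ending like _2 or _b are one class to them, and where a whole thing is asked for, a point or a joint stands for the part that bears it (a point fixed in the world has none). Each returns a list of dicts, best first, with "confidence" (0 to 1); they miss things now and then, are a little off and sometimes report something else, mostly with a low value. They report only what shows in the picture. A call takes as long as a camera call.
- models.boxes_of(name, camera): "extent" ([centre column, centre row, width, height] in pixels, round what is visible of it).
- models.silhouettes(name, camera): "pixels" (384x512 bool, what is visible of it) and "extent" ([centre column, centre row, width, height] in pixels, round what is visible of it).
The state is a dict: "t": time; "q": joint angles; "qd": joint speeds; "joint_efforts": joint torques, N m; "eef_pos": TCP position; "ee_rot": TCP orientation; "force": force on the tool from outside, world axes, zero at the start; "moment": the same for the moment, N m; "width": finger opening in m; "gripper_force": force on a finger pad.
Only numpy, scipy, OpenCV 4.12 (cv2) and the standard library are available. Lean on these libraries where they do the work, as an engineer would, in place of code of your own. Each camera call takes 0.05 s, during which the arm holds its last target. There are 200 camera calls.

## Working session

There is one attempt and no reset: what is moved stays moved. The work goes in short steps, Python scripts to look and compute and a tool call to move; the robot and the scene stay as the last step left them, time stands still between calls to the robot, and variables do not carry over. Pictures are saved under pics/ and viewed, at most 14 in all, crops included, and the job is handed in when it is done.

Besides the shell and the picture viewer there is one more tool, called after "Call:" in YAML: its name, and indented under it one key for each argument. play_rows: Moves the arm, as the interface text tells. Shifts and turns lie within -1 to 1; 1 stands for 25 mm of shift or 0.15 rad of turn. Its arguments: {"type":"object","properties":{"travel":{"type":"array","items":{"type":"array","items":{"type":"number"}}},"twist":{"type":"array","items":{"type":"number"}},"fingers":{"type":"number"},"newtons":{"type":"number"}},"required":["travel","twist"]}

```bash
mkdir -p pics; ls; python3 - <<'E'
from station import arm, imaging, models
import cv2
s=arm.get_state(); print({k:s[k] for k in('t','eef_pos','ee_rot','width','force')})
for n in('scene','top'):
    f=imaging.grab_frame(n); cv2.imwrite(f'pics/{n}0.png',f['pixels'][:,:,::-1]); print(n,f['fx'],f['cx'],f['cy'],f['R'],f['t'])
    for k in 'bottle_red bottle_yellow bottle_blue kit_timer tube_red tube_blue cup_red cup_yellow timer_pocket tube_trough'.split():
        print(k,[(([round(float(x),1) for x in d['extent']]),round(d['confidence'],2)) for d in models.boxes_of(k,n)[:3]])
E
```

```text
pics
{'t': 0.0, 'eef_pos': array([ 0.18107031, -0.64978992,  0.2446111 ]), 'ee_rot': array([ 3.13991175e+00, -1.47814964e-04, -2.86989237e+00]), 'width': 0.0877098318578708, 'force': array([-0.03466385,  0.10745769, -0.01731312])}
scene 419.88307146323285 256.18107917276734 191.42939588903175 [[-0.8419453  -0.53953038  0.00592195]
 [-0.28000271  0.42751391 -0.85955241]
 [ 0.46122292 -0.72535428 -0.5110133 ]] [0.42854723 0.17802115 1.17629311]
bottle_red []
bottle_yellow [([317.4, 158.3, 13.4, 29.3], 0.74), ([262.8, 186.4, 22.8, 17.7], 0.51)]
bottle_blue [([175.1, 214.4, 15.2, 40.5], 0.87), ([248.2, 189.8, 32.4, 25.5], 0.39)]
kit_timer [([234.2, 256.0, 19.1, 16.0], 0.71)]
tube_red [([168.8, 269.5, 45.7, 24.3], 0.68), ([232.8, 202.1, 31.0, 17.9], 0.19)]
tube_blue [([232.4, 201.0, 32.6, 18.0], 0.75), ([167.8, 272.6, 45.3, 23.0], 0.55), ([335.2, 156.2, 26.4, 5.4], 0.43)]
cup_red [([232.2, 202.4, 31.7, 19.9], 0.59)]
cup_yellow [([248.3, 190.1, 25.2, 25.7], 0.84)]
timer_pocket [([262.4, 184.6, 22.8, 12.9], 0.81)]
tube_trough [([267.8, 200.7, 58.5, 31.6], 0.78)]
top 479.4486046457092 261.18943203162104 191.76303223383286 [[-0.10708123 -0.99421853  0.00794544]
 [-0.93639045  0.0981601  -0.33695328]
 [ 0.33422527 -0.04352141 -0.94148784]] [0.03819478 0.49718953 1.64151807]
bottle_red [([182.8, 197.9, 12.3, 16.6], 0.72), ([186.1, 231.9, 18.9, 12.1], 0.25)]
bottle_yellow []
bottle_blue [([184.0, 169.6, 8.6, 20.2], 0.74)]
kit_timer [([185.4, 232.1, 15.1, 16.2], 0.65)]
tube_red [([143.4, 208.6, 10.2, 37.0], 0.59)]
tube_blue [([371.1, 193.2, 7.1, 23.6], 0.63)]
cup_red [([238.9, 183.5, 27.3, 24.0], 0.66), ([186.1, 232.9, 21.1, 17.5], 0.34), ([260.4, 180.8, 23.3, 25.3], 0.19)]
cup_yellow [([259.8, 179.4, 25.1, 20.8], 0.8), ([237.5, 181.8, 24.2, 22.3], 0.31)]
timer_pocket [([283.8, 179.1, 23.0, 23.3], 0.71)]
tube_trough [([258.6, 205.1, 62.9, 21.7], 0.91)]
```

```bash
python3 - <<'E'
import cv2
a=cv2.imread('pics/top0.png')[130:290,120:390]; cv2.imwrite('pics/top0c.png',cv2.resize(a,(780,462),interpolation=cv2.INTER_CUBIC))
a=cv2.imread('pics/scene0.png')[120:310,110:370]; cv2.imwrite('pics/scene0c.png',cv2.resize(a,(780,570),interpolation=cv2.INTER_CUBIC))
E
```

```text
(no output)
```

View pics/top0c.png

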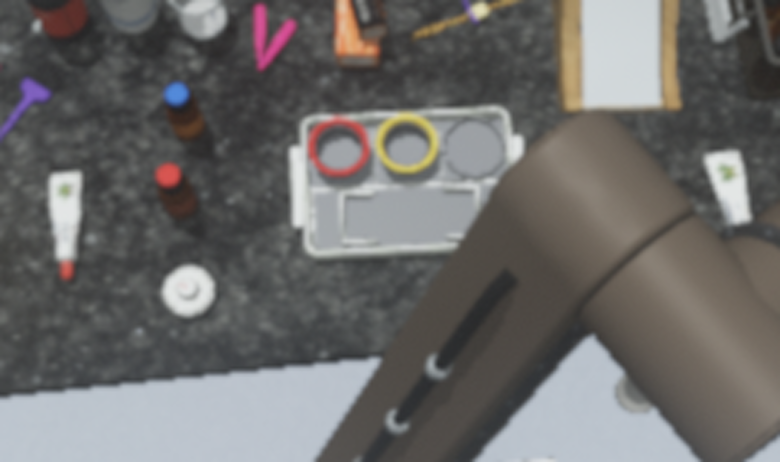

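View pics/scene0c.png

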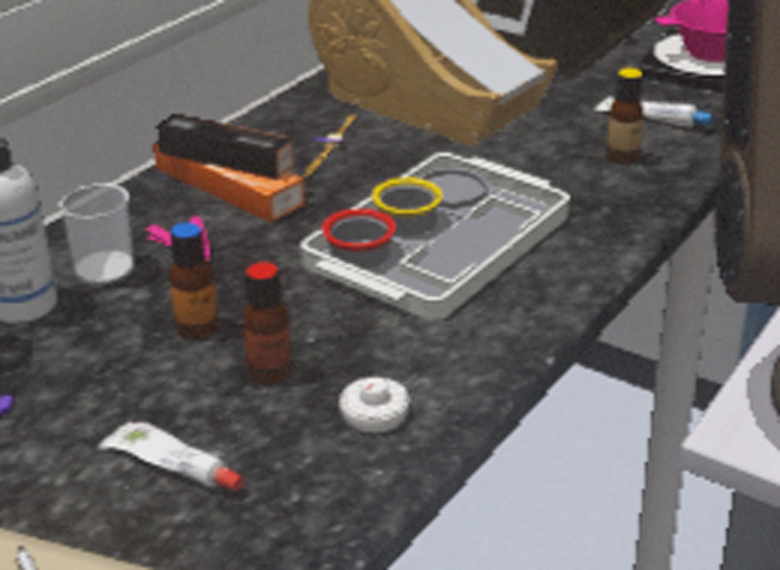

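Top crop: blue cap (177,95), red cap (168,175), timer (188,290), red tube from (66,175) to (66,275), red and yellow collars at (339,147) and (408,143), pocket (474,148), trough (412,215). The yellow bottle is hidden by the arm there and shows in the scene view at (630,73) with the blue tube behind it.

```bash
cat > h.py <<'E'
from station import arm, imaging, models
import numpy as np, cv2
def w(f,u,v,z):
    R=np.array(f['R']);C=-R.T@np.array(f['t'])
    d=R.T@np.array([(u-f['cx'])/f['fx'],(v-f['cy'])/f['fy'],1]); return (C+d*(z-C[2])/d[2])[:2]
def px(f,X):
    c=np.array(f['R'])@X+f['t']; return np.array([c[0]/c[2]*f['fx']+f['cx'],c[1]/c[2]*f['fy']+f['cy']])
def blobs(f,col,amin=8):
    hsv=cv2.cvtColor(f['pixels'],cv2.COLOR_RGB2HSV); H,S,V=[hsv[...,i].astype(int) for i in range(3)]
    m={'red':((H<6)|(H>172))&(S>150)&(V>110),'yellow':(H>20)&(H<34)&(S>150)&(V>110),'blue':(H>95)&(H<118)&(S>130)&(V>110)}[col]
    n,l,st,c=cv2.connectedComponentsWithStats(m.astype(np.uint8),connectivity=8)
    return [(c[i],st[i]) for i in range(1,n) if st[i][4]>=amin]
E
python3 - <<'E'
from h import *
for n in('top','scene'):
    f=imaging.grab_frame(n)
    for col in('red','yellow','blue'):
        for c,st in blobs(f,col):
            b=(st[0]+st[2]/2-.5,st[1]+st[3]/2-.5)
            print(n,col,c.round(1),st,'z117',w(f,*c,.117).round(4),'collar bbox z43',w(f,*b,.043).round(4),'z14',w(f,*c,.014).round(4))
    for k in('kit_timer','timer_pocket','tube_trough','tube_red','tube_blue'):
        r=models.silhouettes(k,n)
        if r:
            m=r[0]['pixels'].astype(np.uint8); ys,xs=m.nonzero()
            z={'kit_timer':.015,'timer_pocket':.016,'tube_trough':.008}.get(k,.012)
            P=np.array([w(f,x,y,z) for x,y in zip(xs,ys)]).astype(np.float32)
            print(n,k,round(r[0]['confidence'],2),len(xs),'cent',P.mean(0).round(4),'rect',cv2.minAreaRect(P))
E
```

```text
top red [178.  190.5] [175 187   7   8  40] z117 [0.5228 0.2787] collar bbox z43 [0.5508 0.2888] z14 [0.5617 0.2927]
top blue [180.6 162.2] [177 159   8   8  52] z117 [0.6303 0.264 ] collar bbox z43 [0.6622 0.2739] z14 [0.6761 0.2771]
top kit_timer 0.67 247 cent [0.404  0.2739] rect ((0.40372776985168457, 0.27487048506736755), (0.05837947130203247, 0.06481442600488663), 86.59367370605469)
top timer_pocket 0.69 479 cent [ 0.5574 -0.1083] rect ((0.5575799942016602, -0.10874516516923904), (0.0839337408542633, 0.08973491191864014), 83.37703704833984)
top tube_trough 0.95 1145 cent [0.4792 0.0028] rect ((0.47759389877319336, -0.0074996426701545715), (0.23295073211193085, 0.08021483570337296), 87.5069351196289)
top tube_red 0.59 286 cent [0.5191 0.4263] rect ((0.5113096833229065, 0.42746153473854065), (0.033662501722574234, 0.1407310515642166), 88.4332275390625)
top tube_blue 0.73 243 cent [ 0.4738 -0.4345] rect ((0.4709765911102295, -0.43193531036376953), (0.044302377849817276, 0.09397032856941223), 87.47469329833984)
scene red [229.4 195.3] [217 190  25  13 109] z117 [0.494 0.169] collar
[... 1117 characters left out ...]
06114746630191803, 0.07734014093875885), 33.0867805480957)
scene timer_pocket 0.57 222 cent [ 0.5459 -0.1028] rect ((0.5412554740905762, -0.10344542562961578), (0.06916717439889908, 0.10959548503160477), 49.395565032958984)
scene tube_trough 0.68 837 cent [ 0.4801 -0.0144] rect ((0.4806993007659912, -0.02057766169309616), (0.23753684759140015, 0.07775048166513443), 87.42290496826172)
scene tube_red 0.89 468 cent [0.5114 0.4286] rect ((0.507222056388855, 0.42555099725723267), (0.136549711227417, 0.04230908676981926), 6.75549840927124)
scene tube_blue 0.74 142 cent [ 0.421  -0.4345] rect ((0.44076621532440186, -0.4351506233215332), (0.14252153038978577, 0.06290723383426666), 5.907369136810303)
```

Call:
play_rows:
  travel:
    - [0,0,0]
    - [0,0,0]
    - [-1,1,0]
    - [-1,1,0]
    - [-1,1,0]
    - [-1,1,0]
    - [-1,1,0]
    - [-1,1,0]
  twist: [0.905,0.905,0,0,0,0,0,0]

```text
t: 2.7
eef_pos: [0.3319, -0.4993, 0.2457]
ee_rot: [-3.141, 0.0, -3.141]
force: [0.3, -0.1, 0.0]
width: 0.0874
gripper_force: 0.0
```

Call:
play_rows:
  travel:
    - [-1,1,0]
    - [-1,1,0]
    - [-1,1,0]
    - [-1,1,0]
    - [-1,1,0]
    - [-1,1,0]
    - [-1,1,0]
    - [0,1,0]
  twist: [0,0,0,0,0,0,0,0]

```text
t: 3.7
eef_pos: [0.5075, -0.2991, 0.2451]
ee_rot: [-3.142, -0.0, -3.14]
force: [-0.4, 0.2, -0.1]
width: 0.0876
gripper_force: 0.0
```

Call:
play_rows:
  travel:
    - [0,1,0]
    - [0,1,0]
    - [0,1,0]
    - [0,1,0]
    - [0,1,0]
    - [0,1,0]
    - [0,1,0]
    - [0,1,0]
  twist: [0,0,0,0,0,0,0,0]

```text
t: 4.7
eef_pos: [0.506, -0.0993, 0.2458]
ee_rot: [3.142, 0.0, -3.141]
force: [-0.3, -0.4, -0.4]
width: 0.0873
gripper_force: 0.0
```

Call:
play_rows:
  travel:
    - [0,1,0]
    - [0,1,0]
    - [0,1,0]
    - [0,1,0]
    - [0,1,0]
    - [0,1,0]
    - [0,1,0]
    - [0,1,0]
  twist: [0,0,0,0,0,0,0,0]

```text
t: 5.7
eef_pos: [0.5059, 0.1008, 0.2458]
ee_rot: [3.141, 0.0, -3.141]
force: [-0.1, 0.3, 0.8]
width: 0.0876
gripper_force: 0.0
```

Call:
play_rows:
  travel:
    - [0,1,0]
    - [0,1,0]
    - [0,1,0]
    - [0,1,0]
    - [0,1,0]
    - [0,1,0]
    - [0,1,0]
    - [0,1,0]
  twist: [0,0,0,0,0,0,0,0]

```text
t: 6.7
eef_pos: [0.5059, 0.3016, 0.2455]
ee_rot: [-3.142, -0.0, -3.141]
force: [1.7, 0.3, -0.1]
width: 0.088
gripper_force: 0.0
```

```bash
python3 - <<'E'
from h import *
F={}
for n in('top','scene'):
    f=F[n]=imaging.grab_frame(n); cv2.imwrite(f'pics/{n}1.png',f['pixels'][:,:,::-1])
    hsv=cv2.cvtColor(f['pixels'],cv2.COLOR_RGB2HSV); H,S,V=[hsv[...,i].astype(int) for i in range(3)]
    for col,m in(('red',((H<8)|(H>170))&(S>90)&(V>90)),('yellow',(H>18)&(H<36)&(S>90)&(V>90))):
        k,l,st,c=cv2.connectedComponentsWithStats(m.astype(np.uint8),connectivity=8)
        for i in range(1,k):
            if st[i][4]<12: continue
            P=np.argwhere(l==i)[:,::-1].astype(np.float32)
            if st[i][2]>16:
                h=cv2.convexHull(P); e=cv2.fitEllipse(h); print(n,col,'ring',st[i],np.round(e[0],1),np.round(e[1],1),w(f,*e[0],.041).round(4))
            else: print(n,col,c[i].round(1),st[i],w(f,*c[i],.117).round(4),w(f,*c[i],.014).round(4))
    for k in('timer_pocket','tube_trough','tube_red'):
        for r in models.silhouettes(k,n)[:1]:
            m=r['pixels'].astype(np.uint8); ys,xs=m.nonzero()
            z={'timer_pocket':.016,'tube_trough':.016}.get(k,.012)
            P=np.array([w(f,x,y,z) for x,y in zip(xs,ys)]).astype(np.float32)
            print(n,k,round(r['confidence'],2),len(xs),'cent',P.mean(0).round(4),np.round(P.min(0),3),np.round(P.max(0),3))
t=F['top'];s=F['scene']
print('tube top ends',w(t,142.8,190.6,.005),w(t,142.8,225.2,.014),'scene ends',w(s,110+112/3,120+438/3,.005),w(s,110+240/3,120+482/3,.014))
a=cv2.imread('pics/top1.png')[155:230,215:315]; cv2.imwrite('pics/top1c.png',cv2.resize(a,(800,600),interpolation=cv2.INTER_CUBIC))
E
```

```text
top red [509.  108.3] [505 104   7   8  31] [ 0.7235 -0.9826] [ 0.7753 -1.05  ]
top red ring [227 171  21  20 134] [236.9 180.6] [19.8 21.2] [0.5678 0.0689]
top red [177.9 190.2] [173 186  10   9  71] [0.5242 0.2791] [0.5631 0.2932]
top yellow [316.7 129.9] [311  89   9  79 390] [ 0.7082 -0.244 ] [ 0.759  -0.2637]
top yellow [351.6 122.1] [347  89   9  77 333] [ 0.7271 -0.3785] [ 0.7791 -0.4069]
top yellow [295.6 129.6] [289 127  15   6  36] [ 0.7177 -0.1664] [ 0.7692 -0.181 ]
top yellow ring [263 135  18   8  43] [271.7 138.7] [ 3.3 18.8] [ 0.7263 -0.0801]
top yellow ring [251 170  20  20 129] [260.4 179.6] [19.8 20.9] [ 0.5629 -0.0188]
top yellow [345.9 198.8] [342 194   9  10  71] [ 0.4303 -0.3072] [ 0.4632 -0.3309]
top timer_pocket 0.73 468 cent [ 0.5565 -0.1073] [ 0.513 -0.15 ] [ 0.602 -0.063]
top tube_trough 0.89 1356 cent [ 0.4744 -0.0146] [ 0.43 -0.14] [0.519 0.11 ]
scene red [372.5  96.7] [370  95   6   4  17] [ 0.4537 -0.9455] [ 0.5487 -1.2627]
scene red ring [217 189  25  15 153] [229.1 195.9] [14.2 24.9] [0.5679 0.0718]
scene red [197.  209.6] [192 207  11   6  54] [0.524
[... 334 characters left out ...]
  -0.3321]
scene yellow [319.6 143.7] [316 142   8   4  26] [ 0.4311 -0.3076] [ 0.5224 -0.5212]
scene yellow [189.5 154. ] [185 151  10   7  12] [0.7717 0.0203] [ 0.9184 -0.14  ]
scene yellow [214. 175.] [212 173   5   5  13] [0.6073 0.0951] [ 0.7273 -0.0532]
scene yellow ring [234 179  24  13 143] [245.1 185.1] [13.2 23.2] [ 0.5636 -0.015 ]
scene timer_pocket 0.77 250 cent [ 0.5449 -0.1014] [ 0.507 -0.15 ] [ 0.599 -0.045]
scene tube_trough 0.63 876 cent [ 0.4733 -0.0021] [ 0.433 -0.129] [0.518 0.113]
scene tube_red 0.88 460 cent [0.5106 0.4275] [0.436 0.409] [0.576 0.449]
tube top ends [0.57852405 0.42609011] [0.43989682 0.42746598] scene ends [0.57492343 0.43643479] [0.43559481 0.42490304]
```

View pics/top1c.png

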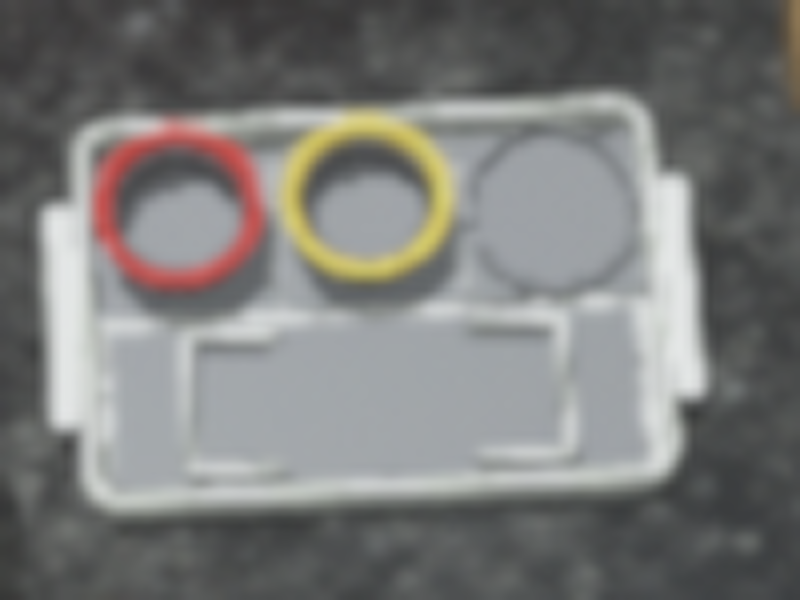

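Crop (8x, offset 215,155): red collar (181,208), yellow (367,195), pocket circle (555,211), trough corners (192,338) (568,315) (572,455) (192,470). The caddy is turned by about 0.05 rad.

```bash
python3 - <<'E'
from h import *
f=imaging.grab_frame('top'); g=lambda u,v,z:w(f,(u+.5)/8-.5+215,(v+.5)/8-.5+155,z).round(4)
print(g(181,208,.043),g(367,195,.043),g(555,211,.016))
c=np.array([g(*p,.02) for p in((192,338),(568,315),(572,455),(192,470))]);print(c,c.mean(0))
print('tray',g(360,490,.024),g(360,112,.024))
E
```

```text
[0.5672 0.0677] [ 0.5646 -0.0192] [ 0.5577 -0.1083]
[[ 0.5108  0.0685]
 [ 0.5038 -0.1075]
 [ 0.4355 -0.1008]
 [ 0.4467  0.0744]] [ 0.4742  -0.01635]
tray [ 0.4278 -0.0015] [ 0.6144 -0.0213]
```

Call:
play_rows:
  travel:
    - [0.52,1,0]
    - [0,1,0]
    - [0,1,0]
    - [0,1,1]
    - [0,1,1]
    - [0,0,1]
    - [0,0,1]
    - [0,0,1]
  twist: [-0.2,0,0,0,0,0,0,0]

```text
t: 8.15
eef_pos: [0.4901, 0.426, 0.1193]
ee_rot: [-3.141, -0.0, -3.111]
force: [0.4, 0.8, 0.4]
width: 0.0879
gripper_force: 0.0
```

Call:
play_rows:
  travel:
    - [0,0,1]
    - [0,0,1]
    - [0,0,1]
    - [0,0,0.6]
    - [0,0,0.28]
    - [0,0,0]
  twist: [0,0,0,0,0,0]

```text
t: 8.9
eef_pos: [0.49, 0.4251, 0.0234]
ee_rot: [-3.141, -0.0, -3.111]
force: [0.6, -0.6, 0.3]
width: 0.0879
gripper_force: 0.0
```

Call:
play_rows:
  travel:
    - [0,0,0]
    - [0,0,0]
    - [0,0,0]
    - [0,0,0]
    - [0,0,0]
    - [0,0,0]
  twist: [0,0,0,0,0,0]
  fingers: 0
  newtons: 12

```text
t: 9.65
eef_pos: [0.4899, 0.4248, 0.0236]
ee_rot: [-3.142, -0.0, -3.111]
force: [-0.0, 0.4, -1.0]
width: 0.0336
gripper_force: 0.2
```

Call:
play_rows:
  travel:
    - [0,0,0]
    - [0,0,0]
    - [0,0,0]
  twist: [0,0,0]

```text
t: 10.02
eef_pos: [0.4899, 0.4249, 0.0235]
ee_rot: [-3.142, -0.0, -3.111]
force: [-0.2, 0.3, 0.6]
width: 0.0282
gripper_force: 12.0
```

```bash
python3 - <<'E'
from h import *
s=arm.get_state();print(s['width'],s['gripper_force'])
f=imaging.grab_frame('scene'); cv2.imwrite('pics/s2.png',cv2.resize(f['pixels'][200:310,120:270,::-1],(750,550),interpolation=cv2.INTER_CUBIC))
E
```

```text
0.02815660543381601 11.962814986036392
```

View pics/s2.png

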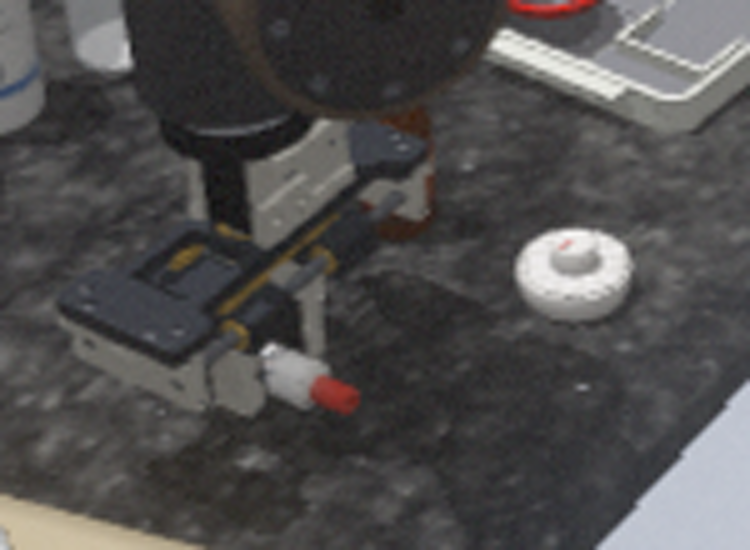

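The tube is held across its body (cap at crop (335,393), standing off the gripper as expected). Lift, turn, carry to the trough.

Call:
play_rows:
  travel:
    - [0,0,-0.5]
    - [0,0,-1]
    - [0,0,-1]
    - [0,0,-1]
    - [0,0,-1]
    - [0,0,-1]
    - [0,0,-1]
    - [0,0,-0.5]
  twist: [0,0,0,-0.993,-0.993,-0.993,-0.993,-0.993]

```text
t: 11.08
eef_pos: [0.4902, 0.4252, 0.2013]
ee_rot: [3.141, 0.003, -2.361]
force: [-0.3, 0.6, -0.2]
width: 0.0281
gripper_force: 12.0
```

Call:
play_rows:
  travel:
    - [0,0,0]
    - [0,0,0]
    - [0,0,0]
    - [0,0,0]
    - [0,0,0]
    - [0.5,0,0]
    - [1,-0.26,0]
    - [1,0,0]
  twist: [-0.993,-0.993,-0.993,-0.993,-0.993,0,0,0]

```text
t: 12.08
eef_pos: [0.4933, 0.3599, 0.1987]
ee_rot: [3.142, -0.0, -1.624]
force: [-0.1, -0.9, 0.1]
width: 0.0279
gripper_force: 12.0
```

Call:
play_rows:
  travel:
    - [1,0,0]
    - [1,0,0]
    - [1,0,0]
    - [1,0,0]
    - [1,0,0]
    - [1,0,0]
    - [1,0,0]
    - [1,0,0]
  twist: [0,0,0,0,0,0,0,0]

```text
t: 13.08
eef_pos: [0.4829, 0.1607, 0.1986]
ee_rot: [-3.142, 0.0, -1.622]
force: [0.3, -0.2, -0.4]
width: 0.0279
gripper_force: 12.0
```

Call:
play_rows:
  travel:
    - [1,0,0]
    - [1,0,0]
    - [1,0,0]
    - [1,0,0]
    - [1,0,0]
    - [1,0,0]
    - [1,0,0]
    - [0.81,0,0]
  twist: [0,0,0,0,0,0,0,0]

```text
t: 14.08
eef_pos: [0.4726, -0.0343, 0.1986]
ee_rot: [-3.142, 0.0, -1.622]
force: [-0.2, -1.3, -0.4]
width: 0.0278
gripper_force: 12.0
```

Call:
play_rows:
  travel:
    - [0,0,0]
    - [0,0,1]
    - [0,0,1]
    - [0,0,1]
    - [0,0,1]
    - [0,0,0.5]
    - [0,0,0]
  twist: [0,0,0,0,0,0,0]

```text
t: 14.95
eef_pos: [0.4727, -0.0327, 0.0856]
ee_rot: [3.14, -0.001, -1.621]
force: [0.1, 0.0, -0.1]
width: 0.028
gripper_force: 12.0
```

```bash
python3 - <<'E'
from h import *
f=imaging.grab_frame('scene'); g=imaging.grab_frame('top')
a=cv2.resize(f['pixels'][140:240,200:320,::-1],(480,400),interpolation=cv2.INTER_CUBIC)
b=cv2.resize(g['pixels'][150:250,220:300,::-1],(320,400),interpolation=cv2.INTER_CUBIC)
cv2.imwrite('pics/s3.png',np.hstack([a,b]))
E
```

```text
(no output)
```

View pics/s3.png

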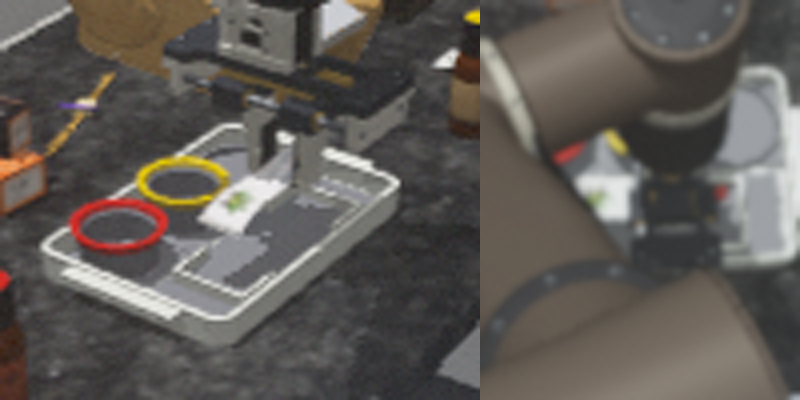

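Scene: tube hangs level above the trough, flat end at (235,205); top: cap at (722,193), flat end about (578,200).

```bash
python3 - <<'E'
from h import *
f=imaging.grab_frame('top')
a=w(f,220+(728-480+.5)/4-.5,150+193/4,.076);b=w(f,220+(576-480+.5)/4-.5,150+198/4,.067);print(a,b,(a+b)/2,np.linalg.norm(a-b))
E
```

```text
[ 0.46962026 -0.0857505 ] [0.48226243 0.05103001] [ 0.47594135 -0.01736024] 0.13736350298211747
```

Call:
play_rows:
  travel:
    - [0,0,0.8]
    - [0,0,0.6]
    - [0,0,0.4]
    - [0,0,0.2]
    - [0,0,0.12]
    - [0,0,0]
  twist: [0,0,0,0,0,0]

```text
t: 15.85
eef_pos: [0.4732, -0.0326, 0.0332]
ee_rot: [-3.141, 0.0, -1.622]
force: [-0.0, -0.0, -0.7]
width: 0.0284
gripper_force: 12.0
```

Call:
play_rows:
  travel:
    - [0,0,0.06]
    - [0,0,0]
  twist: [0,0]

```text
t: 16.1
eef_pos: [0.4731, -0.0326, 0.0317]
ee_rot: [-3.141, 0.0, -1.622]
force: [-0.1, 0.4, -0.2]
width: 0.028
gripper_force: 12.0
```

Call:
play_rows:
  travel:
    - [0,0,0]
    - [0,0,0]
    - [0,0,0]
  twist: [0,0,0]
  fingers: 0.43

```text
t: 16.48
eef_pos: [0.4731, -0.0326, 0.0316]
ee_rot: [-3.141, 0.0, -1.622]
force: [0.0, 0.4, -0.6]
width: 0.0374
gripper_force: 0.0
```

Call:
play_rows:
  travel:
    - [0,0,-0.4]
    - [0,0,-1]
    - [0,0,-1]
    - [0,0,-1]
    - [0,0,-1]
    - [0,0,-1]
    - [-1,0,-1]
    - [-1,0,0]
  twist: [0,0,0,0,0,0,0,0]

```text
t: 17.48
eef_pos: [0.4767, 0.018, 0.1945]
ee_rot: [-3.137, 0.002, -1.622]
force: [0.3, -0.6, -0.6]
width: 0.0375
gripper_force: 0.0
```

Call:
play_rows:
  travel:
    - [0,0,0]
    - [0,0,0]
    - [0,0,0]
    - [0,0,0]
    - [0,0,0]
    - [0,0,0]
    - [0,0,0]
    - [0,0,0]
  twist: [0.921,0.921,0.921,0.921,0.921,0.921,0.921,0.921]
  fingers: 0.6

```text
t: 18.48
eef_pos: [0.4754, 0.0172, 0.1923]
ee_rot: [3.142, 0.001, -2.732]
force: [0.3, 0.1, -0.2]
width: 0.0527
gripper_force: 0.0
```

Call:
play_rows:
  travel:
    - [0,0,0]
    - [0,0,0]
    - [0,0,0]
    - [0,1,0]
    - [0,1,0]
    - [0,1,0]
    - [0,1,0]
    - [0,1,0]
  twist: [0.921,0.921,0.921,0,0,0,0,0]

```text
t: 19.48
eef_pos: [0.4754, 0.143, 0.1923]
ee_rot: [3.141, 0.001, -3.141]
force: [0.4, -0.4, -1.0]
width: 0.0526
gripper_force: 0.0
```

```bash
python3 - <<'E'
from h import *
f=imaging.grab_frame('top');g=imaging.grab_frame('scene')
print('knob',w(f,184.75,230.1,.035),w(g,234.2,250.0,.035))
for n,ff in(('top',f),('scene',g)):
  for k,z in(('kit_timer',.015),('tube_red',.02)):
    for r in models.silhouettes(k,n)[:1]:
        ys,xs=r['pixels'].nonzero();P=np.array([w(ff,x,y,z) for x,y in zip(xs,ys)]);print(n,k,r['confidence'],P.mean(0),P.min(0),P.max(0))
a=cv2.resize(g['pixels'][140:240,200:320,::-1],(480,400),interpolation=cv2.INTER_CUBIC)
b=cv2.resize(f['pixels'][150:250,220:300,::-1],(320,400),interpolation=cv2.INTER_CUBIC)
cv2.imwrite('pics/s4.png',np.hstack([a,b]))
E
```

```text
knob [0.39926255 0.27313528] [0.39741478 0.28465973]
top kit_timer 0.52 [ 0.4724307  -0.01874067] [ 0.42720666 -0.14013754] [0.5191127  0.11321229]
top tube_red 0.57 [ 0.47601238 -0.00435011] [ 0.45962628 -0.08712727] [0.49657581 0.05989255]
scene kit_timer 0.61 [0.39964207 0.27871839] [0.36533506 0.24249506] [0.43446066 0.31402731]
scene tube_red 0.61 [ 4.74758236e-01 -4.74393066e-04] [ 0.45563583 -0.09290077] [0.4951534  0.07252039]
```

View pics/s4.png

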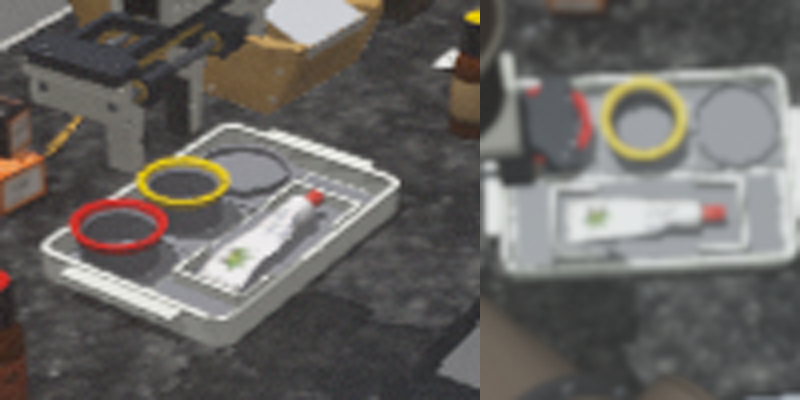

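The tube lies centred in the trough (top crop: tube 565–727 within 555–745). Now the timer.

Call:
play_rows:
  travel:
    - [1,1,0]
    - [1,1,0]
    - [0.98,1,0]
    - [0,1,0]
    - [0,1,0]
    - [0,0.36,0]
    - [0,0,1]
    - [0,0,1]
  twist: [0,0,0,0,0,0,0,0]

```text
t: 20.78
eef_pos: [0.4015, 0.2764, 0.1408]
ee_rot: [-3.142, -0.0, 3.141]
force: [0.5, 0.1, 0.4]
width: 0.0529
gripper_force: 0.0
```

Call:
play_rows:
  travel:
    - [0,0,1]
    - [0,0,1]
    - [0,0,1]
    - [0,0,0.6]
    - [0,0,0.43]
    - [0,0,0]
  twist: [0,0,0,0,0,0]

```text
t: 21.52
eef_pos: [0.4011, 0.2758, 0.0401]
ee_rot: [-3.14, -0.001, 3.141]
force: [0.2, 0.1, -0.2]
width: 0.0527
gripper_force: 0.0
```

Call:
play_rows:
  travel:
    - [0,0,0]
    - [0,0,0]
    - [0,0,0]
    - [0,0,0]
    - [0,0,0]
    - [0,0,0]
  twist: [0,0,0,0,0,0]
  fingers: 0
  newtons: 15

```text
t: 22.28
eef_pos: [0.4012, 0.2765, 0.0412]
ee_rot: [3.141, 0.0, -3.141]
force: [-1.4, -0.8, 6.3]
width: 0.0263
gripper_force: 15.0
```

Call:
play_rows:
  travel:
    - [0,0,-0.3]
    - [0,0,-0.7]
    - [0,0,-1]
    - [0,0,-1]
    - [0,0,-1]
    - [0,-1,0]
    - [0,-1,0]
    - [0,-1,0]
  twist: [0,0,0,0,0,0,0,0]

```text
t: 23.28
eef_pos: [0.4004, 0.1989, 0.1401]
ee_rot: [-3.14, -0.001, 3.141]
force: [-0.2, -0.5, -0.2]
width: 0.0262
gripper_force: 15.0
```

Call:
play_rows:
  travel:
    - [0,-1,0]
    - [0,-1,0]
    - [0,-1,0]
    - [0,-1,0]
    - [-1,-1,0]
    - [-1,-1,0]
    - [-1,-1,0]
    - [-1,-1,0]
  twist: [0,0,0,0,0,0,0,0]

```text
t: 24.28
eef_pos: [0.5009, -0.001, 0.1402]
ee_rot: [-3.141, -0.001, 3.141]
force: [-0.1, 2.0, -0.8]
width: 0.0269
gripper_force: 15.0
```

Call:
play_rows:
  travel:
    - [-1,-1,0]
    - [-1,-1,0]
    - [-0.28,-1,0]
    - [0,-1,0]
    - [0,-0.3,0]
    - [0,0,0]
  twist: [0,0,0,0,0,0]

```text
t: 25.02
eef_pos: [0.5573, -0.1071, 0.1404]
ee_rot: [-3.142, -0.001, 3.14]
force: [-1.3, -0.2, -0.8]
width: 0.0265
gripper_force: 15.0
```

```bash
python3 - <<'E'
from h import *
f=imaging.grab_frame('top');g=imaging.grab_frame('scene')
a=cv2.resize(g['pixels'][130:230,200:320,::-1],(480,400),interpolation=cv2.INTER_CUBIC)
b=cv2.resize(f['pixels'][140:240,220:300,::-1],(320,400),interpolation=cv2.INTER_CUBIC)
cv2.imwrite('pics/s5.png',np.hstack([a,b]))
z=arm.get_state()['eef_pos'][2]-.041+.015
for n,ff in(('top',f),('scene',g)):
    for r in models.silhouettes('kit_timer',n)[:1]:
        ys,xs=r['pixels'].nonzero();P=np.array([w(ff,x,y,z) for x,y in zip(xs,ys)]);print(n,r['confidence'],P.mean(0),P.min(0),P.max(0))
E
```

```text
top 0.16 [ 0.422191   -0.40490655] [ 0.34202884 -0.424524  ] [ 0.48347626 -0.38198906]
scene 0.59 [0.56670905 0.32694206] [0.50121501 0.24876462] [0.64629749 0.39082022]
```

View pics/s5.png

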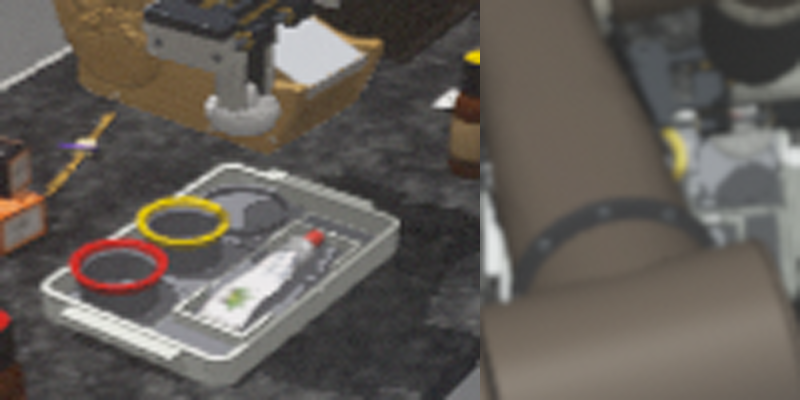

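The timer hangs level in the gripper, body centre about (241,114) in the left crop, above the pocket.

```bash
python3 - <<'E'
from h import *
g=imaging.grab_frame('scene')
print(w(g,200+241/4,130+114/4,.1085), px(g,np.array([.5573,-.1071,.1085])))
E
```

```text
[ 0.55684718 -0.09952212] [261.30346581 157.65797226]
```

Call:
play_rows:
  travel:
    - [-0.04,0.05,1]
    - [0,0,1]
    - [0,0,0.8]
    - [0,0,0.4]
    - [0,0,0.2]
    - [0,0,0.15]
    - [0,0,0]
    - [0,0,0]
  twist: [0,0,0,0,0,0,0,0]

```text
t: 26.28
eef_pos: [0.5594, -0.105, 0.0525]
ee_rot: [3.142, 0.001, -3.141]
force: [0.4, 0.6, -0.8]
width: 0.026
gripper_force: 15.0
```

Call:
play_rows:
  travel:
    - [0,0,0.08]
    - [0,0,0.04]
    - [0,0,0]
  twist: [0,0,0]

```text
t: 26.65
eef_pos: [0.5592, -0.105, 0.0493]
ee_rot: [-3.142, 0.0, -3.141]
force: [-1.7, -0.4, 2.1]
width: 0.0266
gripper_force: 15.0
```

Call:
play_rows:
  travel:
    - [0,0,0]
    - [0,0,0]
    - [0,0,0]
  twist: [0,0,0]
  fingers: 0.48

```text
t: 27.02
eef_pos: [0.5591, -0.105, 0.049]
ee_rot: [-3.142, 0.0, -3.141]
force: [-0.4, -0.5, -0.5]
width: 0.0418
gripper_force: 0.0
```

Call:
play_rows:
  travel:
    - [0,0,-0.4]
    - [0,0,-0.8]
    - [0,0,-1]
    - [0,0,-1]
    - [0,0,-1]
    - [0,0,-1]
    - [0,0,-1]
    - [1,1,0]
  twist: [0,0,0,0,0,0,0,0]

```text
t: 28.02
eef_pos: [0.5359, -0.0804, 0.2066]
ee_rot: [-3.142, 0.004, 3.14]
force: [-0.7, 0.9, -0.4]
width: 0.0423
gripper_force: 0.0
```

Call:
play_rows:
  travel:
    - [0.4,1,0]
    - [0,1,0]
    - [0,1,0]
    - [0,1,0]
    - [0,1,0]
    - [0,1,0]
    - [0,1,0]
    - [0,1,0]
  twist: [0,0,0,0,0,0,0,0]
  fingers: 0.65

```text
t: 29.02
eef_pos: [0.524, 0.1209, 0.2049]
ee_rot: [3.141, 0.001, -3.141]
force: [0.2, 0.2, 1.2]
width: 0.0572
gripper_force: 0.0
```

Call:
play_rows:
  travel:
    - [0,1,0]
    - [0,1,0]
    - [0,1,0]
    - [0,1,0]
    - [0,1,0]
    - [0,1,0]
    - [0,0.37,0]
    - [0,0,0]
  twist: [0,0,0,0,0,0,0,0]

```text
t: 30.02
eef_pos: [0.5239, 0.2799, 0.2037]
ee_rot: [-3.141, -0.001, -3.141]
force: [0.6, -1.1, -0.6]
width: 0.0567
gripper_force: 0.0
```

```bash
python3 - <<'E'
from h import *
f=imaging.grab_frame('top');g=imaging.grab_frame('scene')
a=cv2.resize(g['pixels'][130:230,200:320,::-1],(480,400),interpolation=cv2.INTER_CUBIC)
b=cv2.resize(f['pixels'][150:250,220:300,::-1],(320,400),interpolation=cv2.INTER_CUBIC)
cv2.imwrite('pics/s6.png',np.hstack([a,b]))
E
```

```text
(no output)
```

View pics/s6.png

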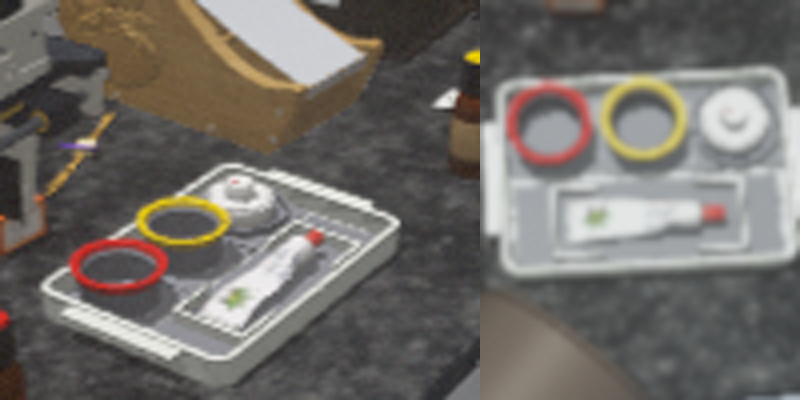

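The timer sits in its pocket (top crop (735,121)) and the tube in its trough. Now the red bottle.

Call:
play_rows:
  travel:
    - [0,0,1]
    - [0,0,1]
    - [0,0,0.8]
    - [0,0,0.6]
    - [0,0,0.43]
    - [0,0,0]
  twist: [0,0,0,0,0,0]

```text
t: 30.88
eef_pos: [0.5239, 0.2789, 0.1078]
ee_rot: [-3.141, -0.001, 3.141]
force: [0.3, 0.1, 0.3]
width: 0.0573
gripper_force: 0.0
```

Call:
play_rows:
  travel:
    - [0,0,0]
    - [0,0,0]
    - [0,0,0]
    - [0,0,0]
    - [0,0,0]
  twist: [0,0,0,0,0]
  fingers: 0
  newtons: 20

```text
t: 31.5
eef_pos: [0.5243, 0.2794, 0.1088]
ee_rot: [3.141, 0.001, -3.141]
force: [-0.2, -0.8, 3.6]
width: 0.0318
gripper_force: 20.7
```

Call:
play_rows:
  travel:
    - [0,0,-0.3]
    - [0,0,-0.8]
    - [0,0,-1]
    - [0,0,-1]
    - [0,0,-0.3]
    - [0,-0.5,0]
    - [-0.73,-1,0]
    - [-1,-1,0]
  twist: [0,0,0,0,0,0,0,0]

```text
t: 32.5
eef_pos: [0.5666, 0.2154, 0.192]
ee_rot: [-3.141, -0.002, -3.141]
force: [0.6, 0.1, 0.4]
width: 0.0319
gripper_force: 20.6
```

Call:
play_rows:
  travel:
    - [0,-1,0]
    - [0,-1,0]
    - [0,-1,0]
    - [0,-1,0]
    - [0,-1,0]
    - [0,-0.6,0]
    - [0,-0.28,0]
    - [0,0,0]
  twist: [0,0,0,0,0,0,0,0]

```text
t: 33.5
eef_pos: [0.5673, 0.0696, 0.1934]
ee_rot: [3.141, 0.0, 3.141]
force: [0.3, -1.0, -0.9]
width: 0.0314
gripper_force: 20.9
```

Call:
play_rows:
  travel:
    - [0,0,0.6]
    - [0,0,0.8]
    - [0,0,0.6]
    - [0,0,0.4]
    - [0,0,0.2]
    - [0,0,0]
  twist: [0,0,0,0,0,0]

```text
t: 34.25
eef_pos: [0.5674, 0.0698, 0.1282]
ee_rot: [-3.141, -0.0, -3.141]
force: [-0.4, -0.6, -0.8]
width: 0.032
gripper_force: 20.9
```

Call:
play_rows:
  travel:
    - [0,0,0.25]
    - [0,0,0.15]
    - [0,0,0.06]
    - [0,0,0]
  twist: [0,0,0,0]

```text
t: 34.75
eef_pos: [0.5674, 0.0698, 0.1169]
ee_rot: [3.142, 0.0, -3.141]
force: [-0.7, 0.4, -0.4]
width: 0.0317
gripper_force: 20.9
```

Call:
play_rows:
  travel:
    - [0,0,0.04]
    - [0,0,0]
  twist: [0,0]

```text
t: 35.0
eef_pos: [0.5677, 0.0698, 0.1168]
ee_rot: [3.142, 0.001, -3.141]
force: [-1.1, -0.3, 6.8]
width: 0.0316
gripper_force: 21.6
```

Call:
play_rows:
  travel:
    - [0,0,0]
    - [0,0,0]
    - [0,0,0]
  twist: [0,0,0]
  fingers: 0.55

```text
t: 35.38
eef_pos: [0.5679, 0.0699, 0.1163]
ee_rot: [3.141, 0.001, -3.141]
force: [0.2, -0.1, 6.6]
width: 0.0472
gripper_force: 2.9
```

Call:
play_rows:
  travel:
    - [0,0,-0.4]
    - [0,0,-0.8]
    - [0,0,-1]
    - [0,0,-1]
    - [0,0,-1]
    - [0,-1,0]
    - [0,-1,0]
    - [0,-1,0]
  twist: [0,0,0,0,0,0,0,0]

```text
t: 36.38
eef_pos: [0.5669, -0.0059, 0.221]
ee_rot: [3.141, -0.0, -3.141]
force: [-0.1, -0.4, -0.4]
width: 0.0482
gripper_force: 0.0
```

Call:
play_rows:
  travel:
    - [1,-1,0]
    - [1,-1,0]
    - [1,-1,0]
    - [1,-1,0]
    - [1,-1,0]
    - [0.45,-1,0]
    - [0,-1,0]
    - [0,-1,0]
  twist: [0,0,0,0,0,0,0,0]
  fingers: 0.68

```text
t: 37.38
eef_pos: [0.4306, -0.2059, 0.2212]
ee_rot: [3.141, 0.0, -3.141]
force: [0.4, 0.8, -0.6]
width: 0.0596
gripper_force: 0.0
```

```bash
python3 - <<'E'
from h import *
f=imaging.grab_frame('top');g=imaging.grab_frame('scene')
for ff in(f,g):
    for c in('red','yellow'):
        for k,st in blobs(ff,c,12):
            if st[2]<14: print(c,k.round(1),st,'z117',w(ff,*k,.117).round(4),'z125',w(ff,*k,.125).round(4))
a=cv2.resize(g['pixels'][120:220,200:320,::-1],(480,400),interpolation=cv2.INTER_CUBIC)
b=cv2.resize(f['pixels'][150:250,220:300,::-1],(320,400),interpolation=cv2.INTER_CUBIC)
cv2.imwrite('pics/s7.png',np.hstack([a,b]))
E
```

```text
red [235.1 173.1] [229 170  11   7  44] z117 [0.5679 0.0721] z125 [0.5646 0.072 ]
red [228.7 173.1] [225 171   9   5  32] z117 [0.5761 0.0591] z125 [0.5672 0.0711]
red [ 84. 225.] [ 80 218   9  14  52] z117 [0.7228 0.4963] z125 [0.712  0.5027]
red [ 92.  221.3] [ 87 218  12   7  40] z117 [0.7191 0.4737] z125 [0.7083 0.4805]
red [ 94.1 227.8] [ 90 225   9   7  26] z117 [0.6907 0.4902] z125 [0.6803 0.4967]
yellow [319.5 144. ] [316 143   8   3  20] z117 [ 0.4303 -0.3053] z125 [ 0.4232 -0.2888]
```

View pics/s7.png

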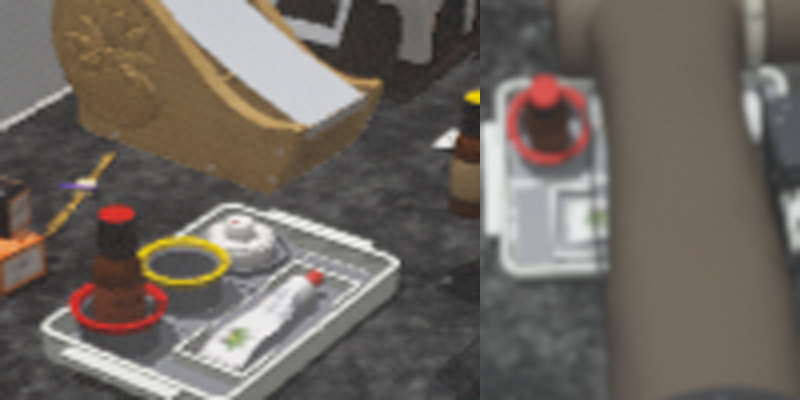

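The red bottle stands upright in its cup (left crop cap (117,214), cup (118,305)). Now the yellow one.

Call:
play_rows:
  travel:
    - [0,-1,0]
    - [0,-1,0]
    - [0,-1,0]
    - [0,-1,0]
    - [0,-0.04,0]
    - [0,0,1]
    - [0,0,1]
    - [0,0,1]
  twist: [0,0,0,0,0,0,0,0]

```text
t: 38.48
eef_pos: [0.431, -0.3053, 0.1453]
ee_rot: [3.141, 0.0, -3.141]
force: [-0.2, 0.4, -0.8]
width: 0.0592
gripper_force: 0.0
```

Call:
play_rows:
  travel:
    - [0,0,0.6]
    - [0,0,0.5]
    - [0,0,0.4]
    - [0,0,0]
  twist: [0,0,0,0]

```text
t: 38.98
eef_pos: [0.4309, -0.3061, 0.1078]
ee_rot: [3.141, -0.001, -3.141]
force: [-0.7, -0.4, -0.7]
width: 0.0595
gripper_force: 0.0
```

Call:
play_rows:
  travel:
    - [0,0,0]
    - [0,0,0]
    - [0,0,0]
    - [0,0,0]
    - [0,0,0]
  twist: [0,0,0,0,0]
  fingers: 0
  newtons: 20

```text
t: 39.6
eef_pos: [0.4319, -0.3067, 0.1092]
ee_rot: [-3.141, 0.002, -3.141]
force: [0.4, -1.9, 5.8]
width: 0.0317
gripper_force: 20.0
```

Call:
play_rows:
  travel:
    - [0,0,-0.3]
    - [0,0,-0.8]
    - [0,0,-1]
    - [0,0,-1]
    - [0,0,-0.3]
    - [0,0.5,0]
    - [-0.77,1,0]
    - [-1,1,0]
  twist: [0,0,0,0,0,0,0,0]

```text
t: 40.6
eef_pos: [0.4746, -0.2423, 0.1921]
ee_rot: [3.141, -0.002, 3.141]
force: [-0.5, 0.1, -1.2]
width: 0.0316
gripper_force: 20.0
```

Call:
play_rows:
  travel:
    - [-1,1,0]
    - [-1,1,0]
    - [-1,1,0]
    - [-0.5,1,0]
    - [0,1,0]
    - [0,1,0]
    - [0,1,0]
    - [0,1,0]
  twist: [0,0,0,0,0,0,0,0]

```text
t: 41.6
eef_pos: [0.5616, -0.0423, 0.1917]
ee_rot: [-3.142, -0.003, -3.141]
force: [1.0, 0.8, -1.5]
width: 0.0316
gripper_force: 20.0
```

Call:
play_rows:
  travel:
    - [0,0.6,0]
    - [0,0.4,0]
    - [0,0,0]
    - [0,0,0]
  twist: [0,0,0,0]

```text
t: 42.1
eef_pos: [0.5627, -0.0192, 0.1932]
ee_rot: [-3.141, -0.0, 3.141]
force: [-0.4, 0.2, -1.1]
width: 0.0314
gripper_force: 20.0
```

Call:
play_rows:
  travel:
    - [-0.04,0.05,0.6]
    - [0,0,0.8]
    - [0,0,0.6]
    - [0,0,0.4]
    - [0,0,0.2]
    - [0,0,0]
  twist: [0,0,0,0,0,0]

```text
t: 42.85
eef_pos: [0.5639, -0.0175, 0.1282]
ee_rot: [-3.141, -0.0, -3.141]
force: [0.1, -0.2, -0.9]
width: 0.0319
gripper_force: 20.0
```

Call:
play_rows:
  travel:
    - [0,0,0.25]
    - [0,0,0.15]
    - [0,0,0.05]
    - [0,0,0]
  twist: [0,0,0,0]

```text
t: 43.35
eef_pos: [0.5639, -0.0174, 0.1173]
ee_rot: [-3.142, 0.0, -3.141]
force: [-0.4, -0.6, 0.6]
width: 0.0318
gripper_force: 20.0
```

Nearly down; a touch more, release, and withdraw upward to the left for a final look.

Call:
play_rows:
  travel:
    - [0,0,0.03]
    - [0,0,0]
  twist: [0,0]

```text
t: 43.6
eef_pos: [0.5643, -0.0175, 0.1172]
ee_rot: [-3.141, 0.001, -3.141]
force: [-2.2, -0.3, 6.0]
width: 0.0316
gripper_force: 20.2
```

Call:
play_rows:
  travel:
    - [0,0,0]
    - [0,0,0]
    - [0,0,0]
  twist: [0,0,0]
  fingers: 0.55

```text
t: 43.98
eef_pos: [0.5642, -0.0173, 0.1165]
ee_rot: [3.141, 0.001, -3.141]
force: [-0.1, 0.3, 4.2]
width: 0.0475
gripper_force: 2.0
```

Call:
play_rows:
  travel:
    - [0,0,-0.4]
    - [0,0,-0.8]
    - [0,0,-1]
    - [0,0,-1]
    - [0,0,-1]
    - [0,0,-1]
    - [0,1,0]
    - [0,1,0]
  twist: [0,0,0,0,0,0,0,0]

```text
t: 44.98
eef_pos: [0.5636, 0.0329, 0.2471]
ee_rot: [3.141, 0.001, 3.141]
force: [1.1, -0.3, -0.2]
width: 0.0486
gripper_force: 0.0
```

Call:
play_rows:
  travel:
    - [0,1,0]
    - [0,1,0]
    - [0,1,0]
    - [0,1,0]
    - [0,1,0]
    - [0,1,0]
    - [0,1,0]
    - [0,1,0]
  twist: [0,0,0,0,0,0,0,0]

```text
t: 45.98
eef_pos: [0.5638, 0.234, 0.2464]
ee_rot: [-3.142, -0.0, -3.142]
force: [1.2, 0.3, -0.6]
width: 0.048
gripper_force: 0.0
```

Call:
play_rows:
  travel:
    - [0,1,0]
    - [0,1,0]
    - [0,0.5,0]
    - [0,0,0]
  twist: [0,0,0,0]

```text
t: 46.48
eef_pos: [0.5636, 0.2959, 0.2459]
ee_rot: [-3.141, -0.0, -3.14]
force: [0.1, -0.5, 0.4]
width: 0.0481
gripper_force: 0.0
```

```bash
python3 - <<'E'
from h import *
f=imaging.grab_frame('top');g=imaging.grab_frame('scene')
for ff in(f,g):
    for c in('red','yellow','blue'):
        for k,st in blobs(ff,c,12):
            if st[2]<14: print(c,k.round(1),st,'z117',w(ff,*k,.117).round(4),'z125',w(ff,*k,.125).round(4))
a=cv2.resize(g['pixels'][120:220,200:320,::-1],(480,400),interpolation=cv2.INTER_CUBIC)
b=cv2.resize(f['pixels'][150:250,220:300,::-1],(320,400),interpolation=cv2.INTER_CUBIC)
cv2.imwrite('pics/s8.png',np.hstack([a,b]))
E
```

```text
red [235.1 172.8] [230 170  10   6  36] z117 [0.5689 0.0723] z125 [0.5656 0.0722]
red [228.7 173.1] [225 171   9   5  32] z117 [0.5761 0.0591] z125 [0.5672 0.0711]
red [ 93.2 228.9] [ 90 226   8   7  24] z117 [0.689  0.4944] z125 [0.6786 0.5009]
yellow [245.4 162.8] [242 161   8   4  27] z117 [ 0.5719 -0.0304] z125 [ 0.563  -0.0173]
blue [404.   94.8] [402  93   5   4  12] z117 [ 0.336 -1.06 ] z125 [ 0.3301 -1.034 ]
blue [343.9 158.4] [342 157   5   4  12] z117 [ 0.3091 -0.2426] z125 [ 0.3036 -0.2269]
blue [171.3 196.3] [167 194  10   5  38] z117 [0.6314 0.2654] z125 [0.6217 0.2748]
```

View pics/s8.png

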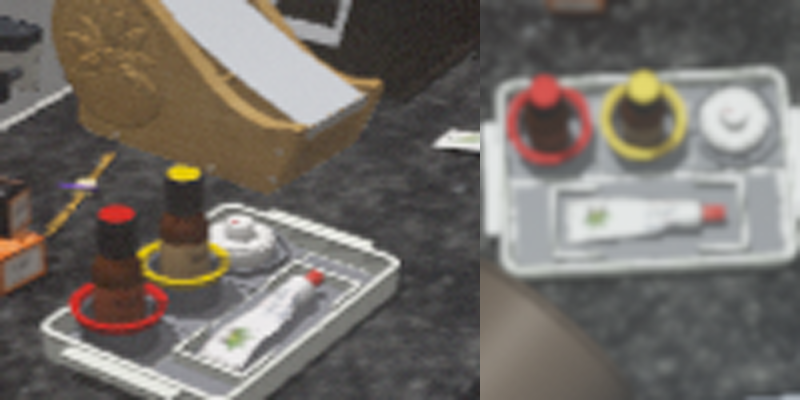

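Both bottles stand upright in their cups (caps at (117,214) and (184,173)), the timer and tube are seated, and the blue items are at the same pixels as at the start. Handing in.

```bash
python3 -c "
from station import arm
print(arm.job_done())"
```

```text
the job is handed in; nothing more can be done
None
```

The colour kit is made up and handed in at about 46 s of the 104 s allowed; the final pictures show both bottles upright in their own cups, the timer in its pocket, the red tube in the trough and the blue things unmoved, though the hand-in call returned no verdict.

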